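# Clamp a card reader and prove the clamp screw at its torque

### The job

Push the card reader along the bed of the clamp fixture until it is fully home against the back stop. Then swing the clamp lever clockwise until the screw bites, load the lever from there to about 12 newtons at its knob (0.8 N·m) and keep that load on for two seconds to prove that the screw holds, never going beyond 18 newtons at the knob. Then let go, leaving the reader home and clamped; push the reader gently and leave the loupe, the screw dish and the spool where they are.

Things in the scene. Friction and masses are not known exactly. Their poses are not given: they have to be found in the camera images.
- clamp_fixture: fixed fixture: aluminium bed 100 x 134 mm, 8 mm thick, x from -54 to +46 mm, black guides 10 mm high at its sides (inner faces y = +-47 mm), blue bridge over it (x 3 to 29 mm, z 36 to 46 mm) on dark posts at y = +-61 mm. Origin: on the worktop under the bed's middle; x along the bed toward the stop, away from the robot (yaw 0.05 to 0.4 rad); z up. The clamp screw stands upright at x 16 mm, y 0.
- stop_face (a point): middle of the flat face of the dark steel back stop that the reader must meet: 30 mm along x from the fixture's origin, 16 mm above the worktop; the stop is 90 mm wide, its top 24 mm above the worktop. Axes as the fixture's.
- card_reader: black flat card reader, loose on the bed between the guides: 55 mm along x, 90 mm along y, 14 mm high, about 80 g. Origin: centre of its underside, 8 mm above the worktop; its long faces 27.5 mm before and beyond it. It starts 24 to 36 mm short of the stop and slides with under 1 N; fully home its origin is at x = +2.5 mm of the fixture.
- screw_axis (a point): point on the upright axis of the clamp screw, 68 mm above the worktop (height of the lever's arm); its x axis points along the red needle, which turns with the screw. The screw tightens clockwise seen from above: it turns against 1 to 4 N at the knob for 0.3 to 0.5 rad (differs each time), then bites and turns no farther. It stays where it is left.
- lever_knob (a point): middle of the black upright knob on the clamp lever's end: 18 mm diameter, 62 to 86 mm above the worktop, this point 74 mm above it and 70 mm from the screw's axis. The lever's steel arm is 10 mm thick, 63 to 73 mm above the worktop. It starts pointing to the fixture's left (+y), swung somewhat toward the robot; to tighten, the knob swings away from the robot.
- needle_tip (a point): tip of the red needle, 43 mm from the screw's axis, over the white scale on the lever. The lever is a torque wrench, sprung against the screw: after the bite the knob goes on about 1 mm for every 6 N pushed on it (30 N·m per rad) while needle and screw stand still. Released, it springs back to the needle.
- press_foot: black rubber foot, 16 mm diameter, under the bridge on the screw's axis; the screw lowers it 10 mm per rad onto the top of the reader (22 mm above the worktop). Once the screw has bitten its spring holds the reader down with about 7 N. Origin: centre of its underside.
- loupe: black eye loupe, 43 mm wide, 34 mm high, standing right of the fixture; origin at its underside. Leave it alone.
- screw_dish: small white round dish, 69 mm wide, 18 mm high, before the fixture to the right; origin at its underside. Leave it alone.
- wick_spool: yellow spool, 46 mm wide, 12 mm high, behind the fixture; origin at its underside. Leave it alone.

How it is judged:
On the way, in this order (a step that is already met when the one before it is completed fails the run):
1. the card reader is fully home against the back stop (within 2.5 mm) (x of card_reader in the frame of clamp_fixture above 0 m), for 0.2 s.
2. the bitten screw carries at least 0.6 N·m (8.6 N at the knob, knob 1.4 mm past the needle) for one second (y of lever_knob in the frame of screw_axis below -0.0014 m and x of card_reader in the frame of clamp_fixture above 0 m), for 1 s.
At the end, for the whole second after the job is handed in: the reader is home within 2.5 mm of the stop and at rest, the press foot holds it down with more than 3 N, and the lever is free of load (knob within 0.6 mm of the needle) (x of card_reader in the frame of clamp_fixture above 0 m and contact force between press_foot and card_reader above 3 N and y of lever_knob in the frame of screw_axis above -0.0006 m and linear speed of card_reader below 0.01 m/s); the robot touches nothing.
It fails at once if the screw was overloaded: more than 1.4 N·m (20 N at the knob, knob 3.3 mm past the needle) (y of lever_knob in the frame of screw_axis below -0.0033 m).
It fails at once if the reader was pushed with more than 25 N (contact force between the fingers and card_reader above 25 N).
It fails at once if the loupe beside the fixture was pushed away (distance of loupe from where it was at the start of the episode above 0.02 m).
It fails at once if the screw dish beside the fixture was pushed away (distance of screw_dish from where it was at the start of the episode above 0.02 m).
It fails at once if the spool beside the fixture was pushed away (distance of wick_spool from where it was at the start of the episode above 0.02 m).
It also fails if it takes over 69 s, if anything falls off the work surface, if the arm or the gripper's body presses on something with over 40 N, if the wrist force passes 120 N, or if a joint passes its speed limit or range.

### The arm

A 6-joint arm with a two-finger parallel gripper is mounted at the origin on the work surface; the furniture and walls round the work are solid. World frame = base frame: x ahead of the robot, y to its left, z up, the work surface at z = 0. Lengths are in m, angles in rad, forces in N, time in s.
With the tool pointing down it reaches from about 0.35 to 0.775 m from the base axis. Payload 5.5 kg.
Tool frame: the origin (TCP) lies on the centre line of the jaws, within the pads' length; the fingertips stand 11 mm ahead of it and the grasp point (between the pads) lies 8 mm behind it; z points along the fingers, y is the line along which they close (so a half turn about z gives the same grasp; the last joint's range is limited). The gripper opens to 85 mm and grips with 20 to 120 N. Pads are 22 mm wide; open, the fingers measure 114 mm over their backs; the gripper's body (76 mm by 85 mm) begins 54 mm behind the grasp point. The pads swing forward as they close: fully open they stand 13 mm farther back than shut.
Start: joints at [1.002, 0.313, 0.046, 1.304, 0, 1.431], TCP at [0.239, 0.523, 0.242] pointing down, gripper open.
Joint ranges: [-2.76, 2.76], [-0.86, 1.69], [-1.03, 1.26], [-2.2, 2.34], [-1.47, 1.5], [-3.14, 3.14]. Speed limits (rad/s): [2.57, 2.57, 3.14, 3.14, 3.14, 3.14].

### API

Orientations are given as a unit quaternion [w, x, y, z].
In Python, from workcell import get_state, eyes, env gives the robot as it stands.
- The arm moves only by the shell command python3 -m inch 'ROWS' [OPENING] [FORCE]. ROWS is JSON, one flat list of numbers, 4 for each row, row after row: the shift along the tool's x, y, z in cm, then the turn about the tool's z in rad. A call has exactly 5 rows; each row shifts and turns the commanded pose from where the row before left it, along the tool's axes as they then stand; what a row does not reach is not made up. A row lasts 1/12 s, in which the tool goes at most 41.7 mm and 7.16 degrees, less where a joint would pass 70% of its speed; a pose out of reach is approached as far as the arm can. A call is refused whole if a number of a shift passes 4.17 or a number of a turn 0.125, either way. A call with a gripper value outside its range is refused whole. OPENING is the opening, from -1 (shut) to 1 (fully open), set as the call begins (- or left out, the last holds). The fingers move at their own pace and stop on an object; FORCE is the grip in N (left out, the last holds). Time passes only in rows, so rows that do not move let the fingers close, or fill a call up. It gives the time, the measured TCP pose, the force, the opening and the grip force at its end, in the units of the state.
- get_state(): the state, without advancing time (a new reading comes with each control period).
- eyes.read_camera(name): name is "side" or "top"; returns the picture (420x560x3 uint8, red, green, blue); there is no depth.
- eyes.camera_info(name): a dict with "fovy" (degrees; the focal length in pixels is half the picture's height over the tangent of half this angle, whatever the lens; pixels are square), "cx", "cy" (the principal point, pixels), "xyz" and "orientation" of the camera in the world. Camera axes: x right, y down, z forward; pixel columns grow to the right and rows downward; lengths in m; the calibration is good to about 2 mm. A picture is of the moment at which its call begins. camera_info takes no time and is no camera call.
- env.hand_in(): hands the job in; it is judged then, once.
The state is a dict: "clock": time; "joint_pos": joint angles; "qvel": joint speeds; "tau": joint torques, N m; "tcp_pos": TCP position; "orientation": TCP orientation; "wrist_force": force on the tool from outside, world axes, zero at the start; "ft_torque": the same for the moment, N m; "finger_gap": finger opening in m; "grip_force": force on a finger pad.
Only numpy, scipy, OpenCV 4.12 (cv2) and the standard library are available. Lean on these libraries where they do the work, as an engineer would, in place of code of your own. Each camera call takes 0.05 s, during which the arm holds its last target. There are 200 camera calls.

## Working session

There is one attempt and no reset: what is moved stays moved. The work goes in short steps, Python scripts to look and compute and a shell command to move; the robot and the scene stay as the last step left them, time stands still between calls to the robot, and variables do not carry over. Pictures are saved under pics/ and viewed, at most 10 in all, crops included, and the job is handed in when it is done.

```bash
mkdir -p pics; ls
python3 - <<'E'
from workcell import get_state, eyes, env
import cv2
for n in("side","top"):
    print(n,eyes.camera_info(n)); cv2.imwrite(f"pics/{n}0.png",eyes.read_camera(n)[:,:,::-1])
s=get_state();print(s)
E
```

```text
pics
side {'fovy': 47.514594990627025, 'cx': 279.7372599874269, 'cy': 207.6585539801804, 'xyz': array([-0.02624687, -0.33123407,  0.81331119]), 'orientation': array([-0.20082749,  0.74161885, -0.61540737,  0.17590787])}
top {'fovy': 48.282769177253265, 'cx': 281.2722608734244, 'cy': 207.68945826428077, 'xyz': array([ 0.3436393 , -0.28668172,  0.92653948]), 'orientation': array([ 0.03282113, -0.7018761 ,  0.71106915, -0.02594945])}
{'clock': 0.1, 'joint_pos': array([1.00240761e+00, 3.13886537e-01, 4.51333323e-02, 1.30361992e+00,
       2.72225167e-05, 1.43123587e+00]), 'qvel': array([-0.00029054, -0.00395156,  0.00297756, -0.00076909, -0.0001638 ,
        0.00019741]), 'tau': array([ 4.09419998e-03, -4.81725419e+01,  2.99242991e+01,  1.26961918e-02,
       -2.07224394e-05, -5.93611091e-06]), 'tcp_pos': array([0.23883776, 0.52258255, 0.24153675]), 'orientation': array([-2.86049743e-04,  2.12774958e-01,  9.77100914e-01, -7.34803813e-04]), 'wrist_force': array([0.32522947, 0.00417968, 0.53384719]), 'ft_torque': array([-0.01116798,  0.04827542,  0.00416124]), 'grip_force': 0.0, 'finger_gap': 0.08549512169787181}
```

View pics/side0.png

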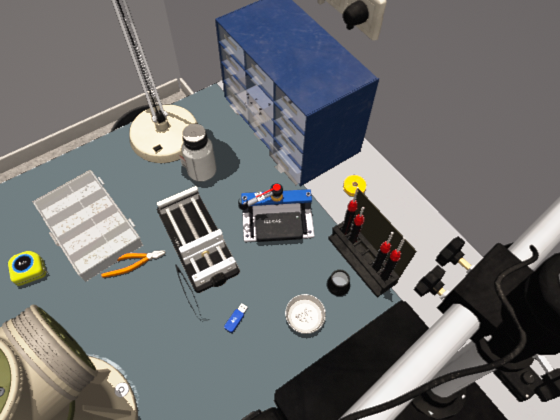

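View pics/top0.png

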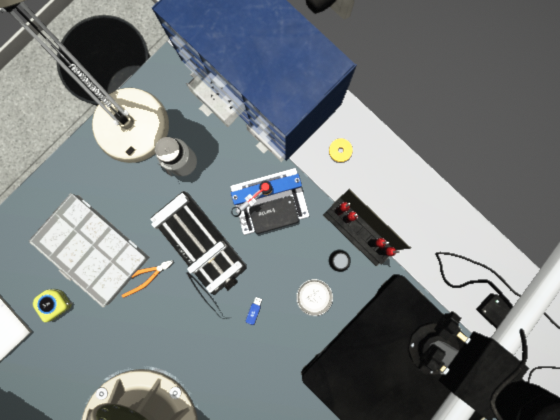

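The side view shows the fixture around (277,215), with the dish at (305,315), the loupe at (339,282) and the spool at (354,185). In the top view the fixture is around (272,205), with the bridge, red screw top and knob near (236,211). I'll enlarge both.

Run:
```python
import cv2,numpy as np
a=cv2.imread("pics/side0.png")[170:255,225:325];b=cv2.imread("pics/top0.png")[155:240,220:320]
cv2.imwrite("pics/crop0.png",np.hstack([cv2.resize(i,None,fx=4,fy=4,interpolation=cv2.INTER_CUBIC) for i in(a,b)]))
```

```text
(no output)
```

View pics/crop0.png

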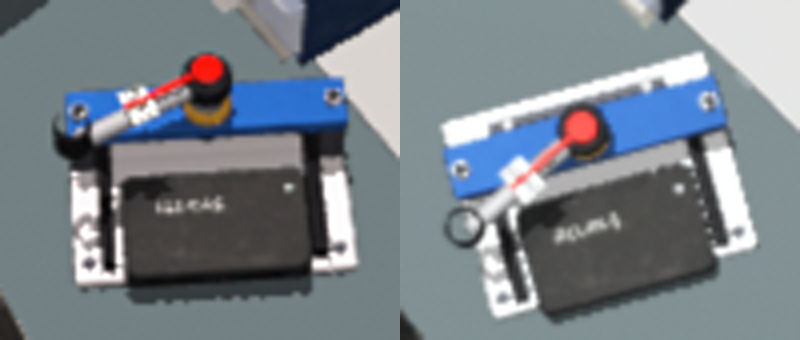

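The crop shows these pixels (side | top):
- Red cap: (207,68) | (580,127)
- Knob top: (70,128) | (465,227)
- Bridge screws: (78,110), (334,96) | (460,170), (709,101)

The reader's corners are also clear.

```bash
cat > h.py <<'E'
import numpy as np
from scipy.spatial.transform import Rotation as R
from workcell import eyes,get_state
def cam(n,h=420):
    c=eyes.camera_info(n);q=c["orientation"];M=R.from_quat([*q[1:],q[0]]).as_matrix()
    f=h/2/np.tan(np.radians(c["fovy"])/2);return c,M,f
def ray(n,p):
    c,M,f=cam(n);d=M@[(p[0]-c["cx"])/f,(p[1]-c["cy"])/f,1];return c["xyz"],d/np.linalg.norm(d)
def tri(ps,pt):
    A=np.zeros((3,3));b=np.zeros(3);L=[]
    for n,p in(("side",ps),("top",pt)):
        o,d=ray(n,p);P=np.eye(3)-np.outer(d,d);A+=P;b+=P@o;L.append((o,P))
    x=np.linalg.solve(A,b);return x,[1e3*np.linalg.norm(P@(x-o)) for o,P in L]
def atz(n,p,z):
    o,d=ray(n,p);return o+d*(z-o[2])/d[2]
def proj(n,X):
    c,M,f=cam(n);v=M.T@(np.array(X)-c["xyz"]);return np.array([c["cx"]+f*v[0]/v[2],c["cy"]+f*v[1]/v[2]])
E
python3 - <<'E'
from h import *
np.set_printoptions(precision=4,suppress=True)
S=lambda p:(225+p[0]/4-.375,170+p[1]/4-.375)
T=lambda p:(220+(p[0]-400)/4-.375,155+p[1]/4-.375)
D={"cap":((207,68),(580,127),.09),"knobtop":((70,128),(465,227),.086),"brL":((78,110),(460,170),.046),"brR":((334,96),(709,101),.046),
"rFL":((127,278),(545,308),.022),"rFR":((310,262),(715,263),.022),"rBL":((125,180),(520,205),.022),"rBR":((302,168),(693,163),.022),"tip":((128,104),(512,187),.075)}
for k,(s,t,z) in D.items():
    print(k,*tri(S(s),T(t)),atz("side",S(s),z),atz("top",T(t),z))
for n,s,t in(("loupe",(339,282),(339,260)),("dish",(305,315),(314,297)),("spool",(354,185),(340,150))): print(n,*tri(s,t))
E
```

```text
cap [ 0.4539 -0.248   0.0765] [np.float64(0.9606812826700254), np.float64(0.9606812826701665)] [ 0.445  -0.2486  0.09  ] [ 0.4523 -0.2495  0.09  ]
knobtop [ 0.4084 -0.1945  0.0796] [np.float64(1.901169810287), np.float64(1.9011698102870365)] [ 0.4044 -0.1938  0.086 ] [ 0.4082 -0.1971  0.086 ]
brL [ 0.438  -0.1894  0.0473] [np.float64(1.3562662914984684), np.float64(1.356266291498424)] [ 0.4386 -0.1878  0.046 ] [ 0.4383 -0.1906  0.046 ]
brR [ 0.4693 -0.3074  0.0465] [np.float64(1.3695460645780564), np.float64(1.3695460645782023)] [ 0.4694 -0.3061  0.046 ] [ 0.4695 -0.3088  0.046 ]
rFL [ 0.3735 -0.2261  0.0101] [np.float64(1.8979426805890662), np.float64(1.897942680589079)] [ 0.3674 -0.2258  0.022 ] [ 0.3734 -0.2288  0.022 ]
rFR [ 0.3941 -0.3096  0.0178] [np.float64(1.6204220251971269), np.float64(1.6204220251971793)] [ 0.3916 -0.3081  0.022 ] [ 0.394  -0.3111  0.022 ]
rBL [ 0.424  -0.2145  0.013 ] [np.float64(1.8195529251451348), np.float64(1.8195529251451381)] [ 0.4187 -0.2141  0.022 ] [ 0.4234 -0.217   0.022 ]
rBR [ 0.4426 -0.2987  0.0204] [np.float64(2.499647537007008), np.float64(2.499647537007025)] [ 0.4413 -0.2963  0.022 ] [ 0.4428 -0.3012  0.022 ]
tip [ 0.4266 -0.2166  0.0784] [np.float64(1.1503642123365225), np.float64(1.1503642123365625)] [ 0.4285 -0.215   0.075 ] [ 0.4271 -0.2175  0.075 ]
loupe [ 0.3166 -0.3885  0.01  ] [np.float64(0.5961906626589933), np.float64(0.5961906626589426)]
dish [ 0.2458 -0.3383  0.0076] [np.float64(1.1355780382019875), np.float64(1.1355780382019507)]
spool [ 0.5338 -0.3949  0.0061] [np.float64(1.5185620003270772), np.float64(1.5185620003270297)]
```

Run:
```python
from h import *
import cv2
np.set_printoptions(precision=3,suppress=True)
for n,s,t in(("lampbase",(160,120),(124,121)),("lamptop",(120,5),(30,25)),("bottletop",(194,131),(169,146)),("holder bar R",(229,243),(238,250)),("cabinet corner near",(301,110),(289,97)),("cabbot",(298,180),(288,158))): print(n,*tri(s,t))
for p in((0,205),(0,0),(0,420),(560,210)):print(p,atz("top",p,0))
print("TCP px",proj("top",[.239,.523,.24]),proj("top",[.43,0,.2]))
a=cv2.imread("pics/side0.png")[170:300,140:290];b=cv2.imread("pics/top0.png")[180:310,130:280]
cv2.imwrite("pics/crop1.png",np.hstack([cv2.resize(i,None,fx=2.66,fy=2.66,interpolation=cv2.INTER_CUBIC) for i in(a,b)]))
```

```text
lampbase [0.586 0.021 0.053] [np.float64(2.214027894850686), np.float64(2.2140278948506724)]
lamptop [0.683 0.093 0.247] [np.float64(2.455763163500771), np.float64(2.4557631635008033)]
bottletop [ 0.522 -0.08   0.115] [np.float64(3.3101038317438203), np.float64(3.3101038317438403)]
holder bar R [ 0.337 -0.19   0.051] [np.float64(6.883804413764344), np.float64(6.883804413764356)]
cabinet corner near [ 0.599 -0.281  0.135] [np.float64(14.169696671530268), np.float64(14.169696671530374)]
cabbot [ 0.516 -0.287  0.02 ] [np.float64(6.310346554126617), np.float64(6.310346554126684)]
(0, 205) [0.434 0.284 0.   ]
(0, 0) [0.861 0.3   0.   ]
(0, 420) [0.018 0.268 0.   ]
(560, 210) [ 0.409 -0.828  0.   ]
TCP px [-268.492  325.763] [102.303 193.687]
```

View pics/crop1.png

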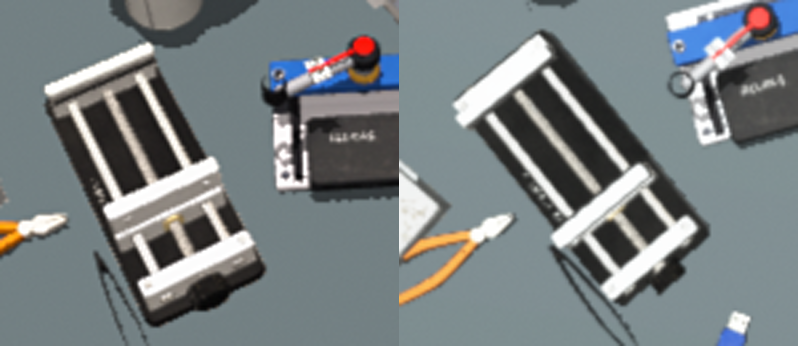

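The vise-like holder's near corner is at about (.33,-.19) and stands 5 cm high, and the cable box is clear too. The bridge screws and the cap agree: screw (0.4537,-0.2484), yaw 0.259, fixture origin (0.438,-0.2525). I'm moving round the base with the gripper shut.

```bash
python3 -m inch '[-2.7,-3,0,0, -2.7,-3,0,0, -2.7,-3,0,0, -2.7,-3,0,0, -2.7,-3,0,0]' -1 && python3 -m inch '[-3.4,-2.2,0,0, -3.4,-2.2,0,0, -3.4,-2.2,0,0, -3.4,-2.2,0,0, -3.4,-2.2,0,0]'
```

```text
clock: 0.52
tcp_pos: [0.2993, 0.3286, 0.2418]
orientation: [-0.0, 0.212, 0.977, -0.0]
wrist_force: [1.1, -0.9, 0.1]
finger_gap: 0.0255
grip_force: 0.0
clock: 0.93
tcp_pos: [0.4087, 0.1578, 0.2422]
orientation: [0.0, 0.213, 0.977, 0.0]
wrist_force: [0.4, 0.8, 0.3]
finger_gap: 0.0
grip_force: 0.0
```

```bash
python3 -m inch '[-1.8,-3.6,0,0, -1.8,-3.6,0,0, -1.8,-3.6,0,0, -1.8,-3.6,0,0, -1.8,-3.6,0,0]' && python3 -m inch '[-0.6,-4,0,0, -0.6,-4,0,0, -0.6,-4,0,0, -0.6,-4,0,0, -0.6,-4,0,0]'
```

```text
clock: 1.35
tcp_pos: [0.4148, -0.0432, 0.2421]
orientation: [-0.0, 0.213, 0.977, 0.0]
wrist_force: [2.8, -0.1, -0.2]
finger_gap: -0.0002
grip_force: 0.0
clock: 1.77
tcp_pos: [0.3583, -0.2374, 0.2421]
orientation: [-0.0, 0.213, 0.977, 0.0]
wrist_force: [1.6, -0.3, 0.9]
finger_gap: -0.0
grip_force: 0.0
```

```bash
python3 -m inch '[0,0,0,-0.115, 0,0,0,-0.115, 0,0,0,-0.115, 0,0,0,-0.115, 0,0,0,-0.115]' && python3 -m inch '[0,0,0,-0.113, 0,0,0,0, 0,0,0,0, 0,0,0,0, 0,0,0,0]'
cat >> h.py <<'E'
yaw=.259;F=np.array([.4382,-.2525]);ex=np.array([np.cos(yaw),np.sin(yaw)]);ey=np.array([-ex[1],ex[0]])
def rep():
    s=get_state();q=s["orientation"];M=R.from_quat([*q[1:],q[0]]).as_matrix();d=s["tcp_pos"][:2]-F;w=s["wrist_force"]
    print("t%.2f"%s["clock"],"fix mm",np.round([1e3*d@ex,1e3*d@ey,1e3*s["tcp_pos"][2]],2),"F fix",np.round([w[:2]@ex,w[:2]@ey,w[2]],2),"toolx ang",np.round(np.arctan2(M[1,0],M[0,0])-yaw,4),"zaxis",np.round(M[:,2],4),"gap",s["finger_gap"])
E
python3 -c "from h import *;rep()"
```

```text
clock: 2.18
tcp_pos: [0.3591, -0.2359, 0.2419]
orientation: [-0.0, -0.075, 0.997, 0.0]
wrist_force: [-0.0, -0.3, -0.5]
finger_gap: 0.0001
grip_force: 0.0
clock: 2.6
tcp_pos: [0.3595, -0.2357, 0.2422]
orientation: [-0.0, -0.128, 0.992, 0.0]
wrist_force: [0.9, 0.1, 0.0]
finger_gap: 0.0001
grip_force: 0.0
t2.60 fix mm [-71.79  36.38 242.18] F fix [ 0.9  -0.15  0.01] toolx ang -3.1432 zaxis [-1.e-04  2.e-04 -1.e+00] gap 0.00010672149218942581
```

```bash
python3 -m inch '[1.2,-2.3,0,0, 0,-2.3,0,0, 0,0,4,0, 0,0,4,0, 0,0,4,0]' && python3 -m inch '[0,0,4,0, 0,0,3,0, 0,0,1.5,0, 0,0,0,0, 0,0,0,0]'
python3 - <<'E'
from h import *;import cv2
rep()
a,b=[eyes.read_camera(n)[155:275,205:345,::-1] for n in("side","top")]
cv2.imwrite("pics/c2.png",np.hstack([cv2.resize(i,None,fx=2.8,fy=2.8,interpolation=cv2.INTER_CUBIC) for i in(a,b)]))
E
```

```text
clock: 3.02
tcp_pos: [0.3603, -0.2843, 0.1216]
orientation: [0.001, -0.128, 0.992, -0.001]
wrist_force: [-0.2, -0.7, -0.3]
finger_gap: 0.0
grip_force: 0.0
clock: 3.43
tcp_pos: [0.3593, -0.2828, 0.0368]
orientation: [-0.001, -0.129, 0.992, 0.001]
wrist_force: [0.8, -0.8, 1.3]
finger_gap: -0.0001
grip_force: 0.0
t3.43 fix mm [-84.04  -9.08  36.8 ] F fix [ 0.6  -0.96  1.34] toolx ang -3.1422 zaxis [-0.0014  0.0017 -1.    ] gap -0.0001249051894737233
```

View pics/c2.png

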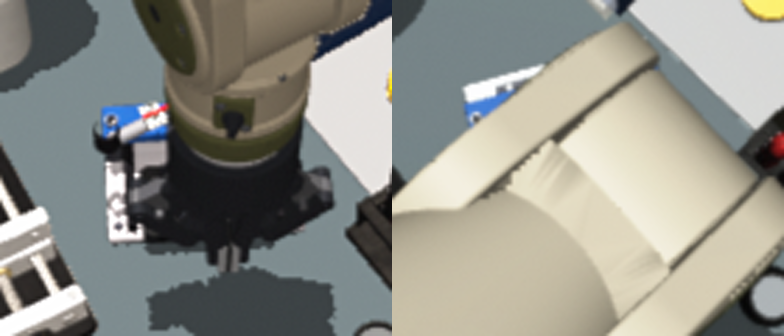

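The side view shows the shut fingers at about (230,258) of the crop, in front of the reader. The gripper's knuckles stick out sideways at (150,195) and (318,190), and the left one is in line with the knob. I'll check their height and spread.

Run:
```python
from h import *
for nm,p in(("Ltop",(135,172)),("Lbot",(140,210)),("Lin",(185,235)),("Rtop",(320,172)),("Rbot",(318,205)),("tip",(230,270)),("tipL",(208,262)),("tipR",(248,262))):
    px=(p[0]/2.8+205-.3,p[1]/2.8+155-.3);o,d=ray("side",px)
    for X in(-.095,-.073):
        t=(X-(o[:2]-F)@ex)/(d[:2]@ex);P=o+t*d;print(nm,X,"y %.0f z %.0f"%(1e3*(P[:2]-F)@ey,1e3*P[2]))
```

```text
Ltop -0.095 y 47 z 166
Ltop -0.073 y 47 z 128
Lbot -0.095 y 46 z 121
Lbot -0.073 y 46 z 80
Lin -0.095 y 19 z 85
Lin -0.073 y 18 z 42
Rtop -0.095 y -58 z 153
Rtop -0.073 y -64 z 114
Rbot -0.095 y -60 z 113
Rbot -0.073 y -66 z 72
tip -0.095 y -10 z 32
tip -0.073 y -13 z -14
tipL -0.095 y 5 z 46
tipL -0.073 y 2 z 1
tipR -0.095 y -21 z 42
tipR -0.073 y -25 z -3
```

```bash
python3 -m inch '[0,-1.5,0,0, 0,0,0.6,0, 0,0,0.5,0, 0,0,0,0, 0,0,0,0]' && python3 -m inch '[-0.3,0,0,0, -0.3,0,0,0, -0.3,0,0,0, -0.3,0,0,0, -0.3,0,0,0]'; python3 -c "from h import *;rep()"
```

```text
clock: 3.95
tcp_pos: [0.3631, -0.297, 0.0261]
orientation: [-0.0, -0.129, 0.992, 0.0]
wrist_force: [-0.3, 0.2, -0.6]
finger_gap: -0.0
grip_force: 0.0
clock: 4.37
tcp_pos: [0.3784, -0.2939, 0.0264]
orientation: [-0.0, -0.129, 0.992, -0.0]
wrist_force: [-0.7, -0.3, 1.2]
finger_gap: -0.0002
grip_force: 0.4
t4.37 fix mm [-68.38 -24.73  26.37] F fix [-0.72 -0.11  1.21] toolx ang -3.1412 zaxis [-0.e+00 -3.e-04 -1.e+00] gap -0.00021874120140971567
```

```bash
for i in 1; do python3 -m inch '[-0.3,0,0,0, -0.3,0,0,0, -0.2,0,0,0, -0.2,0,0,0, -0.2,0,0,0]'; done; python3 -c "from h import *;rep()"; python3 -m inch '[-0.2,0,0,0, -0.2,0,0,0, -0.2,0,0,0, -0.2,0,0,0, -0.2,0,0,0]';python3 -c "from h import *;rep()"
```

```text
clock: 4.78
tcp_pos: [0.3884, -0.2915, 0.0263]
orientation: [-0.002, -0.129, 0.992, -0.001]
wrist_force: [-7.2, -4.8, 3.2]
finger_gap: 0.0001
grip_force: 4.1
t4.78 fix mm [-58.1  -24.95  26.26] F fix [-8.16 -2.82  3.17] toolx ang -3.1423 zaxis [-0.0034 -0.0017 -1.    ] gap 5.5571153526815474e-05
clock: 5.2
tcp_pos: [0.3979, -0.289, 0.0263]
orientation: [-0.002, -0.129, 0.992, -0.001]
wrist_force: [-6.7, -3.9, 3.4]
finger_gap: -0.0001
grip_force: 4.0
t5.20 fix mm [-48.28 -24.97  26.28] F fix [-7.46 -2.05  3.35] toolx ang -3.1426 zaxis [-0.0034 -0.0016 -1.    ] gap -5.298080137468888e-05
```

Force is 7–8 N, more than the reader alone should need. Checking.

Run:
```python
from h import *;import cv2
rep()
a,b=[eyes.read_camera(n)[165:265,215:335,::-1] for n in("side","top")]
cv2.imwrite("pics/c3.png",np.hstack([cv2.resize(i,None,fx=3.3,fy=3.3,interpolation=cv2.INTER_CUBIC) for i in(a,b)]))
```

```text
t5.20 fix mm [-48.28 -24.97  26.28] F fix [-7.46 -2.05  3.35] toolx ang -3.1426 zaxis [-0.0034 -0.0016 -1.    ] gap -5.298080137468888e-05
```

View pics/c3.png

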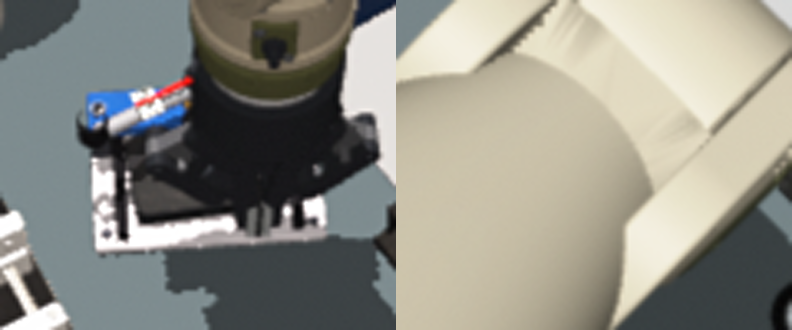

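The reader is skewed and rubs the guides because I'm pushing off-centre. I'll back off and push nearer the middle (y = -11, which still clears the knob).

```bash
python3 -m inch '[0.5,0,0,0, 0.3,0,0,0, 0,0.7,0,0, 0,0.7,0,0, 0,0,0,0]'; python3 -c "from h import *;rep()"; python3 -m inch '[-0.2,0,0,0, -0.2,0,0,0, -0.2,0,0,0, -0.2,0,0,0, -0.2,0,0,0]';python3 -c "from h import *;rep()"
```

```text
clock: 5.72
tcp_pos: [0.387, -0.2747, 0.0259]
orientation: [-0.0, -0.13, 0.992, 0.001]
wrist_force: [0.0, 0.7, 0.4]
finger_gap: -0.0004
grip_force: 0.0
t5.72 fix mm [-55.13  -8.34  25.92] F fix [0.2  0.65 0.35] toolx ang -3.1407 zaxis [-0.0011  0.0023 -1.    ] gap -0.0003808310645065399
clock: 6.13
tcp_pos: [0.3979, -0.2744, 0.0263]
orientation: [-0.0, -0.129, 0.992, -0.0]
wrist_force: [-1.5, -1.2, 0.8]
finger_gap: 0.0001
grip_force: 0.7
t6.13 fix mm [-44.59 -10.8   26.29] F fix [-1.71 -0.78  0.84] toolx ang -3.1414 zaxis [-3.e-04 -1.e-04 -1.e+00] gap 0.00013873477769642625
```

```bash
python3 -m inch '[-0.1,0,0,0, -0.1,0,0,0, -0.1,0,0,0, -0.1,0,0,0, -0.1,0,0,0]';python3 -c "from h import *;rep()";python3 -m inch '[-0.1,0,0,0, -0.1,0,0,0, -0.1,0,0,0, 0,0,0,0, 0,0,0,0]';python3 -c "from h import *;rep()"
```

```text
clock: 6.55
tcp_pos: [0.4025, -0.2731, 0.0263]
orientation: [-0.0, -0.129, 0.992, -0.0]
wrist_force: [-1.2, -0.5, 0.9]
finger_gap: -0.0
grip_force: 0.6
t6.55 fix mm [-39.73 -10.74  26.27] F fix [-1.26 -0.19  0.87] toolx ang -3.1415 zaxis [-0. -0. -1.] gap -3.811731025807373e-05
clock: 6.97
tcp_pos: [0.4035, -0.2721, 0.0262]
orientation: [-0.002, -0.129, 0.992, 0.0]
wrist_force: [-8.3, -1.1, 5.4]
finger_gap: -0.0001
grip_force: 3.9
t6.97 fix mm [-38.54 -10.08  26.15] F fix [-8.32  1.09  5.41] toolx ang -3.1421 zaxis [-4.e-03 -2.e-04 -1.e+00] gap -0.00014040170881570523
```

```bash
python3 -m inch '[-0.05,0,0,0, -0.05,0,0,0, 0,0,0,0, 0,0,0,0, 0,0,0,0]';python3 -c "from h import *;rep()"; python3 -m inch '[0.3,0,0,0, 0.6,0,0,0, 1,0,0,0, 1,0,0,0, 1,0,0,0]'; python3 -m inch '[1,0,-2,0, 1,0,-4,0, 0,0,-4,0, 0,0,-1,0, 0,0,0,0]'
python3 - <<'E'
from h import *;import cv2
rep()
a,b=[eyes.read_camera(n)[:,:,::-1] for n in("side","top")];cv2.imwrite("pics/s4.png",a);cv2.imwrite("pics/t4.png",b)
a=a[170:255,225:325];b=b[155:240,220:320]
cv2.imwrite("pics/c4.png",np.hstack([cv2.resize(i,None,fx=4,fy=4,interpolation=cv2.INTER_CUBIC) for i in(a,b)]))
E
```

```text
clock: 7.38
tcp_pos: [0.4037, -0.2718, 0.0261]
orientation: [-0.003, -0.129, 0.992, 0.0]
wrist_force: [-10.3, -1.5, 7.3]
finger_gap: -0.0003
grip_force: 5.1
t7.38 fix mm [-38.29  -9.87  26.14] F fix [-10.33   1.16   7.28] toolx ang -3.1425 zaxis [-5.5e-03 -4.0e-04 -1.0e+00] gap -0.0002821936338487563
clock: 7.8
tcp_pos: [0.3678, -0.2821, 0.0262]
orientation: [0.0, -0.129, 0.992, 0.0]
wrist_force: [0.4, -0.2, 0.6]
finger_gap: -0.0001
grip_force: 0.0
clock: 8.22
tcp_pos: [0.3503, -0.2895, 0.1399]
orientation: [0.002, -0.129, 0.992, -0.003]
wrist_force: [1.2, 0.3, -0.5]
finger_gap: 0.0001
grip_force: 0.0
t8.22 fix mm [-94.43 -13.24 139.95] F fix [ 1.22 -0.06 -0.47] toolx ang -3.1424 zaxis [ 0.0051 -0.0056 -1.    ] gap 8.193172172446899e-05
```

View pics/c4.png

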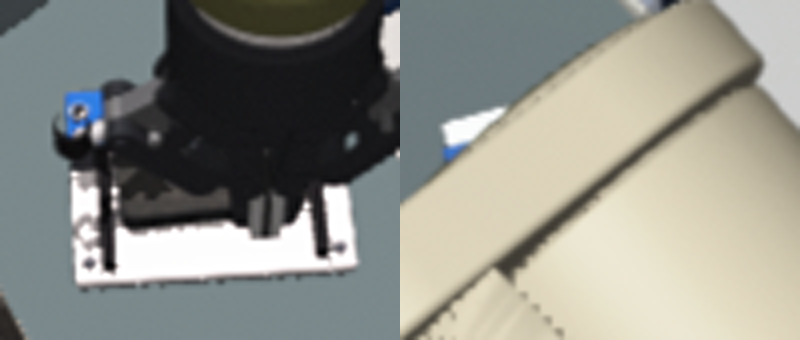

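Run:
```python
from h import *
for nm,p,z in(("bedFL",(75,287),.006),("bedFR",(355,270),.006),("rdr bottom L",(132,229),.008),("rdr bottom",(235,220),.008),("top edge L",(125,212),.022)):
    P=atz("side",(225+p[0]/4-.375,170+p[1]/4-.375),z)[:2]-F;print(nm,1e3*P@ex,1e3*P@ey)
```

```text
bedFL -56.45207400584677 68.72266602795823
bedFR -56.76085032209752 -64.50472097775824
rdr bottom L -28.246994768072923 40.195115433515326
rdr bottom -26.775894581443364 -9.555811519426188
top edge L -26.51162995564988 43.06007935345314
```

The reader's front edge lies about 28.5 mm behind the bed's front edge, and expected is 29, so it is home. It also stalled squarely at 10 N. On to the lever knob.

```bash
python3 -m inch '[0,4,0,0, 0,4,0,0, -4,0,0,0, 0,0,0,0, 0,0,0,0]'; python3 -m inch '[0,0,3,0, 0,0,3.3,0, 0,0,0,0, 0,0,0,0, 0,0,0,0]'; python3 -c "from h import *;rep()"
```

```text
clock: 8.73
tcp_pos: [0.3668, -0.1974, 0.1345]
orientation: [-0.001, -0.131, 0.991, 0.001]
wrist_force: [0.1, -0.8, 0.6]
finger_gap: -0.0001
grip_force: 0.0
clock: 9.15
tcp_pos: [0.3672, -0.2, 0.0736]
orientation: [-0.0, -0.129, 0.992, 0.0]
wrist_force: [0.4, -0.1, -0.7]
finger_gap: 0.0002
grip_force: 0.0
t9.15 fix mm [-55.22  68.96  73.64] F fix [ 0.34 -0.18 -0.74] toolx ang -3.1424 zaxis [-9.e-04  7.e-04 -1.e+00] gap 0.00019514758842344905
```

```bash
python3 -m inch '[-0.3,-0.15,-0.3,0, -0.3,0,0,0, -0.3,0,0,0, -0.3,0,0,0, -0.3,0,0,0]'; python3 -c "from h import *;rep()";  python3 -m inch '[-0.2,0,0,0, -0.2,0,0,0, -0.2,0,0,0, -0.2,0,0,0, -0.2,0,0,0]'; python3 -c "from h import *;rep()"
```

```text
clock: 9.57
tcp_pos: [0.3831, -0.1973, 0.0768]
orientation: [0.0, -0.129, 0.992, -0.0]
wrist_force: [-0.3, -0.0, 0.1]
finger_gap: 0.0003
grip_force: 0.0
t9.57 fix mm [-39.1   67.49  76.83] F fix [-0.35  0.04  0.12] toolx ang -3.1412 zaxis [ 1.e-03 -6.e-04 -1.e+00] gap 0.00029215878344131474
clock: 9.98
tcp_pos: [0.3909, -0.1937, 0.0758]
orientation: [-0.001, -0.129, 0.992, 0.001]
wrist_force: [-3.4, 0.9, 0.9]
finger_gap: 0.0002
grip_force: 1.7
t9.98 fix mm [-30.68  69.01  75.81] F fix [-3.06  1.78  0.93] toolx ang -3.1414 zaxis [-0.0027  0.0015 -1.    ] gap 0.0002066201390189587
```

```bash
python3 -m inch '[-0.15,0,0,0, -0.15,0,0,0, -0.15,0,0,0, -0.15,0,0,0, -0.15,0,0,0]'; python3 -c "from h import *;rep()";  python3 -m inch '[-0.1,0,0,0, -0.1,0,0,0, -0.1,0,0,0, 0,0,0,0, 0,0,0,0]'; python3 -c "from h import *;rep()"
```

```text
clock: 10.4
tcp_pos: [0.3994, -0.1926, 0.0762]
orientation: [-0.0, -0.129, 0.992, 0.0]
wrist_force: [-3.6, 0.8, -0.7]
finger_gap: -0.0001
grip_force: 1.4
t10.40 fix mm [-22.18  67.87  76.15] F fix [-3.26  1.66 -0.68] toolx ang -3.1414 zaxis [-1.e-04  2.e-04 -1.e+00] gap -5.640519329728218e-05
clock: 10.82
tcp_pos: [0.4024, -0.192, 0.0764]
orientation: [0.0, -0.129, 0.992, -0.0]
wrist_force: [-2.2, 1.1, -0.8]
finger_gap: 0.0002
grip_force: 1.1
t10.82 fix mm [-19.06  67.66  76.35] F fix [-1.82  1.57 -0.77] toolx ang -3.1413 zaxis [ 4.e-04 -1.e-04 -1.e+00] gap 0.0001522382132931647
```

```bash
python3 -m inch '[-0.1,0,0,0, -0.1,0,0,0, -0.1,0,0,0, 0,0,0,0, 0,0,0,0]'; python3 -c "from h import *;rep()"
```

```text
clock: 11.23
tcp_pos: [0.4053, -0.1912, 0.0763]
orientation: [0.0, -0.129, 0.992, -0.0]
wrist_force: [-3.6, 1.5, 0.1]
finger_gap: 0.0001
grip_force: 1.1
t11.23 fix mm [-16.06  67.69  76.33] F fix [-3.06  2.34  0.1 ] toolx ang -3.1413 zaxis [ 4.e-04 -1.e-04 -1.e+00] gap 0.00010068980749432749
```

```bash
python3 -m inch '[-0.05,0,0,0, -0.1,0,0,0, -0.1,0,0,0, 0,0,0,0, 0,0,0,0]'; python3 -c "from h import *;rep()"
```

```text
clock: 11.65
tcp_pos: [0.4077, -0.1905, 0.0763]
orientation: [0.0, -0.129, 0.992, -0.0]
wrist_force: [-2.0, 1.3, 0.1]
finger_gap: -0.0001
grip_force: 1.1
t11.65 fix mm [-13.59  67.7   76.31] F fix [-1.62  1.72  0.05] toolx ang -3.1412 zaxis [ 3.e-04 -1.e-04 -1.e+00] gap -8.740213264338059e-05
```

```bash
python3 -m inch '[-0.05,0,0,0, -0.1,0,0,0, -0.1,0,0,0, 0,0,0,0, 0,0,0,0]'; python3 -c "from h import *;rep()"
```

```text
clock: 12.07
tcp_pos: [0.4102, -0.1899, 0.0763]
orientation: [0.0, -0.129, 0.992, -0.0]
wrist_force: [-2.0, 0.7, -0.7]
finger_gap: -0.0003
grip_force: 1.0
t12.07 fix mm [-11.07  67.68  76.33] F fix [-1.71  1.16 -0.71] toolx ang -3.1413 zaxis [ 4.e-04 -1.e-04 -1.e+00] gap -0.0003291952517193704
```

```bash
python3 -m inch '[-0.05,0,0,0, -0.1,0,0,0, -0.1,0,0,0, 0,0,0,0, 0,0,0,0]'; python3 -c "from h import *;rep()"
```

```text
clock: 12.48
tcp_pos: [0.4125, -0.1892, 0.0763]
orientation: [0.0, -0.129, 0.992, -0.0]
wrist_force: [-2.5, 0.9, -0.3]
finger_gap: -0.0
grip_force: 1.0
t12.48 fix mm [-8.61 67.72 76.32] F fix [-2.2   1.54 -0.28] toolx ang -3.1413 zaxis [ 3.e-04 -0.e+00 -1.e+00] gap -3.2765729226894495e-05
```

```bash
python3 -m inch '[-0.05,0,0,0, -0.05,0,0,0, -0.05,0,0,0, 0,0,0,0, 0,0,0,0]'; python3 -c "from h import *;rep()"
```

```text
clock: 12.9
tcp_pos: [0.4138, -0.1888, 0.0763]
orientation: [0.0, -0.129, 0.992, 0.0]
wrist_force: [-2.1, 0.5, -0.4]
finger_gap: 0.0
grip_force: 1.1
t12.90 fix mm [-7.25 67.84 76.27] F fix [-1.87  1.02 -0.36] toolx ang -3.1413 zaxis [ 0.e+00  1.e-04 -1.e+00] gap 3.209769680657369e-05
```

```bash
python3 -m inch '[-0.1,0,0,0, -0.05,0,0,0, -0.05,0,0,0, 0,0,0,0, 0,0,0,0]'; python3 -c "from h import *;rep()"
```

```text
clock: 13.32
tcp_pos: [0.4158, -0.1883, 0.0763]
orientation: [0.0, -0.129, 0.992, 0.0]
wrist_force: [-2.7, 2.0, 0.0]
finger_gap: -0.0002
grip_force: 1.2
t13.32 fix mm [-5.23 67.84 76.27] F fix [-2.13  2.59  0.03] toolx ang -3.1414 zaxis [ 1.e-04  1.e-04 -1.e+00] gap -0.00022848031098027556
```

```bash
python3 -m inch '[-0.1,0,0,0, -0.05,0,0,0, -0.05,0,0,0, 0,0,0,0, 0,0,0,0]'; python3 -c "from h import *;rep()"
```

```text
clock: 13.73
tcp_pos: [0.4177, -0.1877, 0.0762]
orientation: [0.0, -0.129, 0.992, 0.0]
wrist_force: [-2.6, 0.9, 0.6]
finger_gap: -0.0002
grip_force: 1.3
t13.73 fix mm [-3.24 67.86 76.24] F fix [-2.3   1.5   0.61] toolx ang -3.1413 zaxis [-0.e+00  1.e-04 -1.e+00] gap -0.00020269217307113658
```

```bash
python3 -m inch '[-0.1,0,0,0, -0.05,0,0,0, 0,0,0,0, 0,0,0,0, 0,0,0,0]'; python3 -c "from h import *;rep()"
```

```text
clock: 14.15
tcp_pos: [0.4191, -0.1874, 0.0763]
orientation: [0.0, -0.129, 0.992, 0.0]
wrist_force: [-3.0, 1.4, -0.1]
finger_gap: 0.0001
grip_force: 1.4
t14.15 fix mm [-1.74 67.82 76.28] F fix [-2.55  2.1  -0.12] toolx ang -3.1414 zaxis [ 1.e-04  0.e+00 -1.e+00] gap 9.650639534776456e-05
```

```bash
python3 -m inch '[-0.1,0,0,0, -0.05,0,0,0, 0,0,0,0, 0,0,0,0, 0,0,0,0]'; python3 -c "from h import *;rep()"
```

```text
clock: 14.57
tcp_pos: [0.4203, -0.1869, 0.0762]
orientation: [-0.0, -0.129, 0.992, 0.0]
wrist_force: [-4.1, 0.6, 1.0]
finger_gap: 0.0003
grip_force: 2.3
t14.57 fix mm [-0.51 67.95 76.19] F fix [-3.86  1.63  1.  ] toolx ang -3.1415 zaxis [-5.e-04  2.e-04 -1.e+00] gap 0.00027102162700769645
```

Force is rising (grip 1.4 → 2.3), so the bite has started. I'll load in small steps.

```bash
python3 -m inch '[-0.1,0,0,0, 0,0,0,0, 0,0,0,0, 0,0,0,0, 0,0,0,0]'; python3 -c "from h import *;rep()"
```

```text
clock: 14.98
tcp_pos: [0.4208, -0.1867, 0.0761]
orientation: [-0.001, -0.129, 0.992, 0.0]
wrist_force: [-6.0, -0.1, 2.1]
finger_gap: 0.0001
grip_force: 3.0
t14.98 fix mm [5.000e-02 6.806e+01 7.611e+01] F fix [-5.84  1.49  2.13] toolx ang -3.1416 zaxis [-0.0014  0.     -1.    ] gap 0.0001440175182753292
```

```bash
python3 -m inch '[-0.1,0,0,0, 0,0,0,0, 0,0,0,0, 0,0,0,0, 0,0,0,0]'; python3 -c "from h import *;rep()"
```

```text
clock: 15.4
tcp_pos: [0.4213, -0.1865, 0.076]
orientation: [-0.001, -0.129, 0.992, 0.0]
wrist_force: [-7.7, -0.3, 1.7]
finger_gap: 0.0
grip_force: 3.7
t15.40 fix mm [ 0.53 68.14 75.99] F fix [-7.53  1.64  1.72] toolx ang -3.1418 zaxis [-2.5e-03 -2.0e-04 -1.0e+00] gap 4.539986966663119e-05
```

```bash
python3 -m inch '[-0.1,0,0,0, -0.1,0,0,0, 0,0,0,0, 0,0,0,0, 0,0,0,0]'; python3 -c "from h import *;rep()"
```

```text
clock: 15.82
tcp_pos: [0.4222, -0.1861, 0.0758]
orientation: [-0.002, -0.129, 0.992, -0.0]
wrist_force: [-11.0, -0.8, 2.3]
finger_gap: -0.0002
grip_force: 5.2
t15.82 fix mm [ 1.54 68.32 75.76] F fix [-10.79   2.05   2.31] toolx ang -3.1422 zaxis [-4.7e-03 -6.0e-04 -1.0e+00] gap -0.0001872622607209404
```

```bash
python3 -m inch '[-0.06,0,0,0, 0,0,0,0, 0,0,0,0, 0,0,0,0, 0,0,0,0]'; python3 -c "from h import *;rep()"
```

```text
clock: 16.23
tcp_pos: [0.4225, -0.186, 0.0757]
orientation: [-0.003, -0.129, 0.992, -0.0]
wrist_force: [-10.1, -0.8, 1.8]
finger_gap: -0.0003
grip_force: 5.6
t16.23 fix mm [ 1.82 68.34 75.72] F fix [-9.98  1.83  1.85] toolx ang -3.1424 zaxis [-5.3e-03 -8.0e-04 -1.0e+00] gap -0.00028253234925672646
```

```bash
python3 -m inch '[-0.05,0,0,0, 0,0,0,0, 0,0,0,0, 0,0,0,0, 0,0,0,0]'; python3 -c "from h import *;rep()"; for i in 1 2 3 4 5 6; do python3 -m inch '[0,0,0,0, 0,0,0,0, 0,0,0,0, 0,0,0,0, 0,0,0,0]' >/dev/null; python3 -c "from h import *;rep()"; done
```

```text
clock: 16.65
tcp_pos: [0.4227, -0.1859, 0.0757]
orientation: [-0.003, -0.129, 0.992, -0.0]
wrist_force: [-10.9, -3.2, 2.9]
finger_gap: 0.0002
grip_force: 6.0
t16.65 fix mm [ 2.06 68.39 75.67] F fix [-11.36  -0.29   2.9 ] toolx ang -3.1425 zaxis [-5.8e-03 -9.0e-04 -1.0e+00] gap 0.00022551183639736466
t17.07 fix mm [ 2.04 68.42 75.65] F fix [-11.6    1.34   1.42] toolx ang -3.1425 zaxis [-5.9e-03 -9.0e-04 -1.0e+00] gap 0.00017248512670433894
t17.48 fix mm [ 2.08 68.41 75.66] F fix [-12.56   1.58   2.65] toolx ang -3.1425 zaxis [-5.8e-03 -9.0e-04 -1.0e+00] gap -4.103551308292823e-05
t17.90 fix mm [ 2.07 68.38 75.68] F fix [-12.58   0.99   2.33] toolx ang -3.1425 zaxis [-5.9e-03 -9.0e-04 -1.0e+00] gap -0.0003454240084778368
t18.32 fix mm [ 2.07 68.39 75.65] F fix [-11.79   0.94   3.16] toolx ang -3.1425 zaxis [-5.9e-03 -9.0e-04 -1.0e+00] gap -0.00012914779611285538
t18.73 fix mm [ 2.05 68.42 75.66] F fix [-11.58   0.46   2.44] toolx ang -3.1425 zaxis [-5.9e-03 -8.0e-04 -1.0e+00] gap -0.000312239375929592
t19.15 fix mm [ 2.08 68.41 75.68] F fix [-12.57   1.07   3.63] toolx ang -3.1424 zaxis [-5.8e-03 -9.0e-04 -1.0e+00] gap 0.00028527173732128885
```

About 12 N was held for 2.5 s without creep. Releasing and retreating.

```bash
python3 -m inch '[0.1,0,0,0, 0.2,0,0,0, 0.3,0,0,0, 0.5,0,0,0, 1,0,0,0]'; python3 -m inch '[2,0,0,0, 2,0,-2,0, 0,2,-4,0, 0,4,-4,0, 0,4,-2,0]';python3 -m inch '[0,4,0,0, 0,4,0,0, 0,4,0,0, 0,0,0,0, 0,0,0,0]'
python3 - <<'E'
from h import *;import cv2
rep()
a,b=[eyes.read_camera(n)[:,:,::-1] for n in("side","top")]
a=a[160:330,215:375];b=b[140:310,215:375]
cv2.imwrite("pics/c5.png",np.hstack([cv2.resize(i,None,fx=2.5,fy=2.5,interpolation=cv2.INTER_CUBIC) for i in(a,b)]))
E
```

```text
clock: 19.57
tcp_pos: [0.4072, -0.1923, 0.077]
orientation: [0.002, -0.13, 0.992, -0.001]
wrist_force: [0.5, 0.3, -1.1]
finger_gap: 0.0001
grip_force: 0.0
clock: 19.98
tcp_pos: [0.3465, -0.1208, 0.185]
orientation: [0.003, -0.127, 0.992, -0.002]
wrist_force: [1.5, 0.7, 0.3]
finger_gap: 0.0001
grip_force: 0.0
clock: 20.4
tcp_pos: [0.3139, -0.0011, 0.1822]
orientation: [0.002, -0.132, 0.991, -0.0]
wrist_force: [0.7, 1.0, -0.2]
finger_gap: 0.0001
grip_force: 0.0
t20.40 fix mm [-55.77 274.81 182.22] F fix [ 0.91  0.83 -0.23] toolx ang -3.1354 zaxis [ 3.3e-03 -5.0e-04 -1.0e+00] gap 6.371372025746899e-05
```

View pics/c5.png

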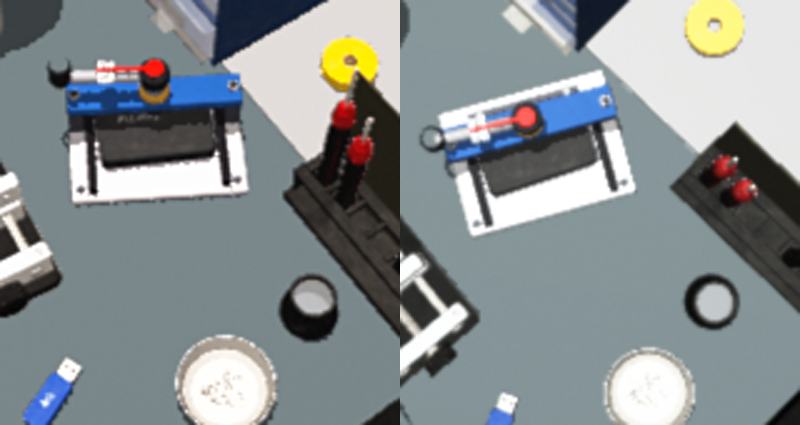

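The pictures show the reader square under the bridge against the stop and the lever along the bridge with the needle on its scale. The loupe, dish and spool haven't moved, and the arm is clear.

```bash
python3 -m inch '[0,0,0,0, 0,0,0,0, 0,0,0,0, 0,0,0,0, 0,0,0,0]' >/dev/null; python3 -c "
from workcell import env
print(env.hand_in())"
```

```text
the job is handed in; nothing more can be done
None
```

The job is handed in, but it returned no verdict: the reader looks home and clamped, the bitten screw held about 12 N at the knob for 2.5 s, the lever is released, and the loupe, dish and spool look undisturbed.

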